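Tip the amplifier module out of its test nest and stack the totes

TASK

Press down the foot end of the aluminium module, over the ramp in the test nest, so that the module tips and its other end stands up out of the pocket, then take it by that raised end and lay it flat on the floor of the deep tote. Then set the tray with the middle rib on top of that tote, turned end for end (card end over the tote's plain end), so that its side ribs stand on the tote's rim and do not drop into the notches; leave the other things on the bench where they are.

Things in the scene. Friction and masses are not known exactly. Their poses are not given: they have to be found in the camera images.
- nest: Fixed black test nest, 180 (x) x 82 (y) x 65 mm high, flat rim. Origin on the table under the middle of its pocket; x along the pocket, z up. The pocket is straight-walled, 146 x 53 mm, and fits the module within 1.5 mm all round. Brass connectors stick out 20 mm from its +x end.
- nest_ridge (a point): Ridge across the pocket's floor, 2 mm from its middle towards -x, 34 mm above the table. The seat runs level from the -x end to this ridge; beyond it, under the +x half, the floor falls away as a 22 degree ramp.
- module: Bare aluminium box with a flat foot: base plate 144 (x) x 50 (y) x 5 mm, on it a body from x = -72 to +60 mm, 50 mm wide, top at 30 mm; so the foot shows 12 mm at the +x end. 0.25 to 0.45 kg. Origin at the centre of its underside, z up. Starts in the nest, x along the nest's x, top 1 mm below the rim. Once tipped it stays, tilted about 22 degrees, its -x end about 25 mm out, to be gripped by its sides.
- module_press (a point): Where to press: on the module's top face, centre line, 45 mm from the middle towards +x (the foot end). The centre of mass is 16 mm above the underside, only 2 to 4 mm on the seat side of the ridge: pressed 10 to 14 mm down here (under 5 N) it rocks over onto the ramp by itself. Pressing the -x end does nothing.
- tote: Loose grey deep tote, 192 (x) x 140 (y) x 55 mm high, 0.6 kg, open on top. Origin at the centre of its underside. Inside 176 x 124 mm, floor 5 mm thick, walls 8 mm. Both long rims have 24 mm wide notches centred at x = +60 and x = -25 mm, down to 18 mm above the underside. White blank card folded over the rim of its -x end. The module goes in along x, either way round.
- tray: Loose grey tray, 168 (x) x 116 (y) x 48 mm high without ribs, 0.24 to 0.36 kg. Origin at the centre of its underside. White blank card folded over the rim of its -x end. Its long sides carry outside ribs, 16 mm wide, out to y = -70 and +70 mm, centred at x = +60 and x = -25 mm, from 10 mm above the underside up to the rim.
- tray_grip (a point): Top of the tray's middle rib at the tray's centre, 48 mm above its underside. The rib is a solid upright wall, 10 mm thick, along the tray's x, up to the rim: grip it from above, closing along the tray's y; 48 mm clear on either side, tray floor 4 mm thick.
- tray_front (a point): Middle of the rim at the tray's card end, 84 mm from its centre towards -x. Stacked with the tray's x opposite to the tote's x, the ribs rest on the tote's rim, the underside is 45 mm above the tote's underside, inside the opening with 4 mm play all round; with the same x the ribs fall into the notches.
- mouse: Bystander: black computer mouse, 100 x 58 x 29 mm. Leave it where it is.
- tape_roll: Bystander: yellow roll of tape lying flat, 80 mm across, 24 mm high. Leave it where it is.
- screwdriver: Bystander: screwdriver lying on the table. Leave it where it is.
- wrench: Bystander: flat wrench lying on the table. Leave it where it is.
- parts_bin: Bystander: small black open bin, 90 x 110 x 60 mm. Leave it where it is.
- multimeter: Bystander: yellow hand-held multimeter lying on its back, 160 x 80 x 30 mm. Leave it where it is.
There are look-alikes about, which are no part of the job. Leave any yellow look-alike of the tote alone. Of the things that look like the module, the largest one is meant.

How it is judged:
On the way, in this order (a step that is already met when the one before it is completed fails the run):
1. the module is tipped up in the nest: its +x end pressed down on the ramp, its -x end standing out, and nobody is holding it (angle between module's own z axis and vertical above 0.28 rad and z of module_press in the frame of nest below 0.055 m and horizontal distance between module and nest below 0.025 m and contact force between the fingers and module below 0.1 N), for 0.2 s.
2. the module lies flat in the deep tote, let go (x of module in the frame of tote between -0.02 and 0.02 m and y of module in the frame of tote between -0.04 and 0.04 m and z of module in the frame of tote between -0.002 and 0.012 m and angle between module's own z axis and vertical below 0.1 rad and contact force between the fingers and module below 0.1 N), for 0.2 s.
At the end, for the whole second after the job is handed in: Module flat (0.1 rad) on the tote floor, within 20 mm (x) and 40 mm (y) of its middle; tray level (0.05 rad) on the tote rim, card end over the plain end, centred within 9 mm (x) and 8 mm (y), its underside 40 to 50 mm above the upright tote's; all at rest (x of module in the frame of tote between -0.02 and 0.02 m and y of module in the frame of tote between -0.04 and 0.04 m and z of module in the frame of tote between -0.002 and 0.012 m and angle between module's own z axis and vertical below 0.1 rad and x of tray in the frame of tote between -0.009 and 0.009 m and y of tray in the frame of tote between -0.008 and 0.008 m and z of tray in the frame of tote between 0.04 and 0.05 m and x of tray_front in the frame of tote above 0.05 m and angle between each of tray, tote's own z axis and vertical below 0.05 rad and linear speed of each of module, tote, tray below 0.01 m/s); the robot touches nothing.
It fails at once if a bystander (mouse, tape roll, screwdriver, wrench, parts bin or multimeter) is shifted by more than 30 mm (distance of any of mouse, tape_roll, screwdriver, wrench, parts_bin, multimeter from where it was at the start of the episode above 0.03 m).
It also fails if it takes over 72 s, if anything falls off the work surface, if the arm or the gripper's body presses on something with over 40 N, if the wrist force passes 120 N, or if a joint passes its speed limit or range.

ROBOT

A 7-joint arm with a two-finger parallel gripper is mounted at the origin on the work surface. World frame = base frame: x ahead of the robot, y to its left, z up, the work surface at z = 0. Lengths are in m, angles in rad, forces in N, time in s.
With the tool pointing down it reaches from about 0.4 to 0.85 m from the base axis. Payload 10.4 kg.
Tool frame: the origin (TCP) lies on the centre line of the jaws, within the pads' length; the fingertips stand 14 mm ahead of it and the grasp point (between the pads) lies 5 mm behind it (manip.tip_reach is the distance from the TCP to the fingertips, in m); z points along the fingers, y is the line along which they close (so a half turn about z gives the same grasp; the last joint's range is limited). The gripper opens to 85 mm and grips with 20 to 120 N. Pads are 22 mm wide; open, the fingers measure 114 mm over their backs; the gripper's body (76 mm by 85 mm) begins 54 mm behind the grasp point. The pads swing forward as they close: fully open they stand 13 mm farther back than shut.
Start: joints at [1.122, 0.332, -0.065, 1.46, 0.022, 1.35, -0.088], TCP at [0.258, -0.569, 0.245] pointing down, gripper open.
Joint ranges: [-2.6, 2.6], [-0.5, 2.12], [-1.47, 1.34], [0.16, 2.42], [-1.27, 4.41], [0.06, 2.06], [-2.6, 2.6]. Speed limits (rad/s): [2.22, 2.22, 2.79, 2.79, 3.14, 3.14, 3.14].

INTERFACE

Orientations are given as a unit quaternion [x, y, z, w].
In Python, from workcell import manip gives the robot as it stands.
- The arm moves only by the shell command python3 -m pendant 'ROWS' [FORCE]. ROWS is JSON, a list of rows, each a list of 7 numbers: the shift along the tool's x, y, z in units of 50 mm (1.0 is 50 mm), then the turn, a rotation vector about the tool's x, y, z in units of 8 degrees (1.0 is 8 degrees), then the opening, from -1 (shut) to 1 (fully open), so that 0 is half open. In form: [[dx, dy, dz, ax, ay, az, jaw], ...]. A call has exactly 10 rows; each row is the pose to reach, as a shift and turn from the pose commanded when the call began, along the tool's axes at that moment; what a row does not reach only later rows make up. A row lasts 1/8 s, in which the tool goes at most 62.5 mm and 10.7 degrees, less where a joint would pass 70% of its speed; a pose out of reach is approached as far as the arm can. A call with a gripper value outside its range is refused whole. The fingers move at their own pace and stop on an object; FORCE is the grip in N (left out, the last holds). Time passes only in rows, so rows that repeat a pose let the fingers close, or fill a call up. It gives the time, the measured TCP pose, the force, the opening and the grip force at its end, in the units of the state.
- manip.get_obs(): the state, without advancing time (a new reading comes with each control period).
- manip.camera(name): name is "scene" or "top" or "wrist"; returns (picture, depth): 384x512x3 uint8, red, green, blue; 384x512 float32, m along the optical axis (not along the pixel's ray), 0 where there is no reading.
- manip.get_calibration(name): a dict with "fx", "fy", "cx", "cy" (pixels), "xyz" and "orientation" of the camera in the world. Camera axes: x right, y up, looking along -z (the intrinsics and any distortion apply to the point x, -y, -z); pixel columns grow to the right and rows downward; lengths in m; the calibration is good to about 2 mm. A picture is of the moment at which its call begins: read the wrist's pose just before it. get_calibration takes no time and is no camera call; for the wrist camera it gives the pose at the moment of the call.
- manip.hand_in(): hands the job in; it is judged then, once.
Trained networks look in the newest picture that a camera, given by its name, has taken for a name from the list of things; names that differ only in an ending like _2 or _b are one class to them, and where a whole thing is asked for, a point or a joint stands for the part that bears it (a point fixed in the world has none). Each returns a list of dicts, best first, with "p" (0 to 1); they miss things now and then, are a little off and sometimes report something else, mostly with a low value. They report only what shows in the picture. A call takes as long as a camera call. They do not tell look-alikes from the thing itself.
- manip.find_in(thing, camera): "box" ([left, top, right, bottom] in pixels, round what is visible of it).
- manip.trace(thing, camera): "pixels" (384x512 bool, what is visible of it) and "box" ([left, top, right, bottom] in pixels, round what is visible of it).
- manip.tip_of(thing, camera): "pixel" ([column, row] in pixels: a listed point, or the origin of a listed thing).
The state is a dict: "clock": time; "joint_pos": joint angles; "joint_velocities": joint speeds; "tau": joint torques, N m; "position": TCP position; "ee_rot": TCP orientation; "ft_force": force on the tool from outside, world axes, zero at the start; "torque": the same for the moment, N m; "grip_width": opening from 0.0 (shut) to 1.0 (fully open); "grasp_force": force on a finger pad.
Only numpy, scipy, OpenCV 4.12 (cv2) and the standard library are available. Lean on these libraries where they do the work, as an engineer would, in place of code of your own. Each camera call takes 0.05 s, during which the arm holds its last target. There are 200 camera calls.

## Working session

There is one attempt and no reset: what is moved stays moved. The work goes in short steps, Python scripts to look and compute and a shell command to move; the robot and the scene stay as the last step left them, time stands still between calls to the robot, and variables do not carry over. Pictures are saved under pics/ and viewed, at most 13 in all, crops included, and the job is handed in when it is done.

```bash
mkdir -p pics; ls; cat > h.py <<'E'
import numpy as np, cv2
from scipy.spatial.transform import Rotation as R
from workcell import manip
def unproj(cal,d,u,v):
    u=np.asarray(u,float);v=np.asarray(v,float)
    p=np.stack([(u-cal['cx'])/cal['fx']*d,-(v-cal['cy'])/cal['fy']*d,-d],-1)
    return R.from_quat(cal['orientation']).apply(p.reshape(-1,3)).reshape(p.shape)+np.array(cal['xyz'])
def cloud(name):
    cal=manip.get_calibration(name); im,d=manip.camera(name)
    v,u=np.mgrid[:384,:512]
    return im,d,unproj(cal,d,u,v),cal
def save(im,f,s=1):
    im=cv2.resize(im,None,fx=s,fy=s,interpolation=cv2.INTER_CUBIC) if s!=1 else im
    cv2.imwrite('pics/'+f,im[:,:,::-1])
def rect(P2):
    (c,s,a)=cv2.minAreaRect((P2*1000).astype(np.float32)); return np.round(c,1),np.round(s,1),round(a,1)
E
python3 - <<'E'
from h import *
o=manip.get_obs();print(o['clock'],o['position'],o['ee_rot'],o['ft_force'],o['grip_width'],manip.tip_reach)
a=[]
for n in ['top','scene']:
    im,d,P,cal=cloud(n); a.append(im); print(n,cal); np.savez(n,im=im,P=P)
    for t in ['nest','module','tote','tray','parts_bin','multimeter']:
        for r in manip.find_in(t,n): print(n,t,round(r['p'],2),np.round(r['box']))
save(a[0],'top0.png',1.5);save(a[1],'scene0.png',1.5)
E
```

```text
pics
0.0 [ 0.25796143 -0.56889478  0.24450788] [ 9.77419819e-01  2.11305448e-01 -2.15884532e-04 -6.76971877e-04] [-0.25468441  0.55278537 -0.47359223] 1.00535340878157 0.014
top {'fx': 349.1768972418762, 'fy': 349.1768972418762, 'cx': 258.3081154120259, 'cy': 190.55163111925842, 'xyz': array([0.31506586, 0.02193536, 1.23364105]), 'orientation': array([-0.07246369,  0.06173374,  0.70661611, -0.70116448])}
top nest 0.87 [267. 150. 294. 210.]
top module 0.72 [273. 166. 289. 198.]
top module 0.64 [239. 166. 254. 195.]
top module 0.58 [249. 240. 274. 257.]
top tote 0.83 [155. 177. 214. 238.]
top tote 0.83 [122. 257. 169. 313.]
top tray 0.73 [272. 159. 289. 200.]
top tray 0.57 [337. 178. 385. 232.]
top tray 0.4 [299. 216. 323. 234.]
top parts_bin 0.67 [244. 101. 275. 135.]
top multimeter 0.79 [149. 136. 199. 164.]
top multimeter 0.33 [337. 179. 382. 231.]
scene {'fx': 355.5120834466128, 'fy': 355.5120834466128, 'cx': 256.4218384228033, 'cy': 195.7886467575959, 'xyz': array([1.21046905, 0.23424636, 0.99308336]), 'orientation': array([0.19471066, 0.26142884, 0.75266502, 0.57204727])}
scene nest 0.96 [209. 181. 252. 241.]
scene module 0.61 [216. 193. 242. 227.]
scene module 0.51 [264. 212. 276. 242.]
scene module 0.48 [256. 159. 282. 179.]
scene tote 0.87 [306. 182. 366. 247.]
scene tote 0.61 [358. 140. 400. 192.]
scene tray 0.58 [140. 154. 196. 206.]
scene parts_bin 0.57 [204. 257. 253. 303.]
scene multimeter 0.96 [316. 261. 371. 302.]
scene multimeter 0.72 [245. 248. 302. 291.]
```

View pics/top0.png

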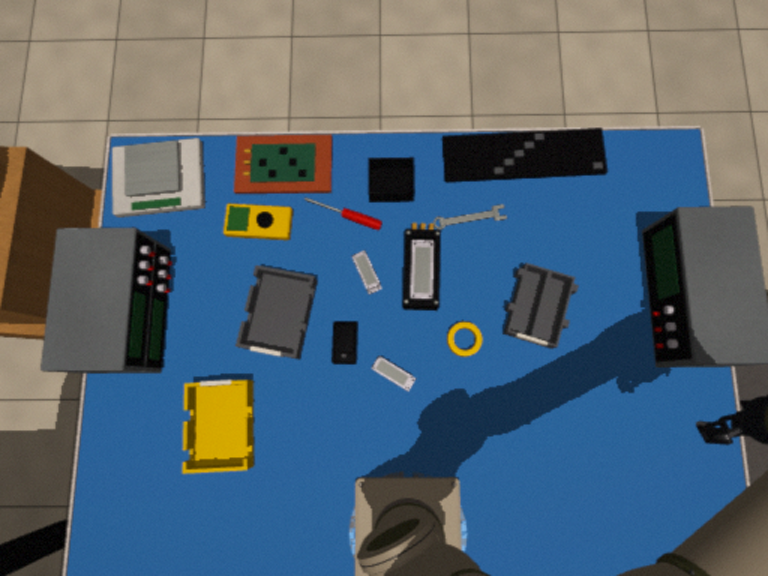

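View pics/scene0.png

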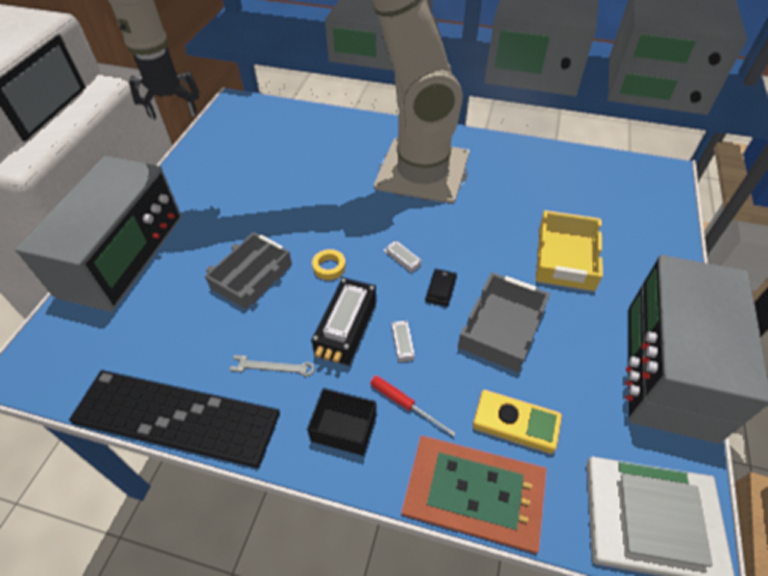

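The top view (1.5x) shows three module look-alikes: one in the nest at (421,268), and two smaller loose ones at (367,272) and (393,372). The one in the nest is largest and fits the description. The grey tote is at (278,312) with its card at the bottom (265,350); the yellow one at (218,425) is the decoy. The tray with the middle rib is at (540,305), card at (535,343).

```bash
python3 - <<'E'
from h import *
z=np.load('top.npz');im,P=z['im'],z['P']
save(im[95:265,120:400],'crop0.png',2.8)
def seg(box,lo,hi):
    l,t,r,b=box; Q=P[t:b,l:r].reshape(-1,3); return Q[(Q[:,2]>lo)&(Q[:,2]<hi)]
for n,box,lo,hi in [('nest',(262,150,300,212),.058,.075),('tote',(155,172,215,242),.045,.07),('tray',(330,170,390,236),.038,.06),('cand1',(233,164,257,197),.012,.06),('cand2',(246,235,279,262),.012,.06)]:
    Q=seg(box,lo,hi); print(n,len(Q),np.median(Q[:,2]).round(4),rect(Q[:,:2]))
# colour card centroids
for n,box in [('tote',(155,172,215,242)),('tray',(330,170,390,236))]:
    l,t,r,b=box; c=im[t:b,l:r].min(2)>170; Q=P[t:b,l:r][c]; print(n,'card',c.sum(),Q.mean(0).round(4),rect(Q[:,:2]))
l,t,r,b=262,140,300,215; c=im[t:b,l:r].min(2)>110; Q=P[t:b,l:r][c]; Q=Q[Q[:,2]>.04];print('module',len(Q),np.median(Q[:,2]),rect(Q[:,:2]))
print(np.median(P[280:300,250:300,2]))
E
```

```text
nest 1145 0.0643 (array([584.8, -39.7]), array([ 82. , 181.6]), 87.5)
tote 441 0.054 (array([487.5, 296.4]), array([141.5, 194.1]), 78.5)
tray 576 0.0473 (array([ 497.8, -310.3]), array([139.6, 170.3]), 72.1)
cand1 246 0.0206 (array([588.7,  91.7]), array([91.1, 34.2]), 24.0)
cand2 269 0.0205 (array([348.3,  31.2]), array([90.6, 34.3]), 58.4)
tote card 39 [0.3964 0.3175 0.0549] (array([396.4, 317.3]), array([62.9,  7.2]), 78.6)
tray card 10 [ 0.4221 -0.2775  0.0486] (array([ 420.7, -283.2]), array([56.5,  3.2]), 71.0)
module 551 0.06385835787575322 (array([576.7, -39.4]), array([ 58.7, 156.2]), 82.3)
-6.91669253594096e-06
```

View pics/crop0.png

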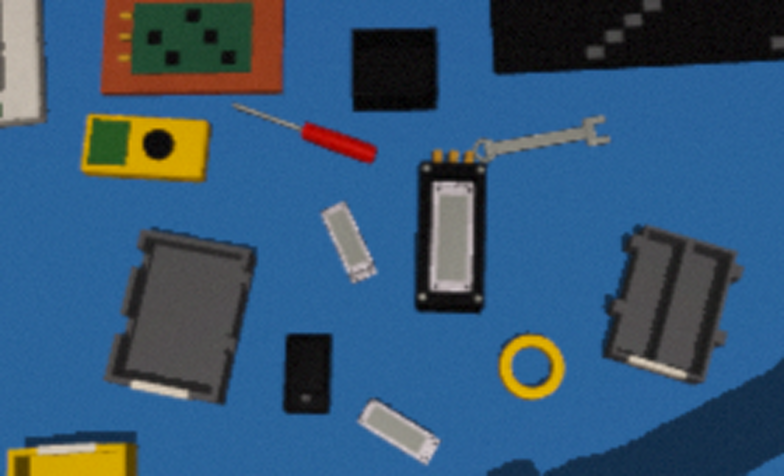

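The crop agrees: the largest module sits in the nest with its connectors towards +x (up in the picture), the grey tote is on the left, and the ribbed tray is on the right. All sizes match the given dimensions. Next I'll work out the moves.

```bash
cat >> h.py <<'E'
def quat(psi,tilt=0):
    """tool down, tool x at yaw psi (deg); tilt (deg): about tool y"""
    c,s=np.cos(np.radians(psi)),np.sin(np.radians(psi))
    return R.from_matrix(np.array([[c,s,0],[s,-c,0],[0,0,-1.]]))*R.from_rotvec([0,np.radians(tilt),0])
def delta(p,rot,frm=None):
    o=manip.get_obs(); p0,r0=(o['position'],R.from_quat(o['ee_rot'])) if frm is None else frm
    print('shift',np.round(r0.inv().apply(np.array(p)-p0)/.05,2),'turn',np.round(np.degrees((r0.inv()*rot).as_rotvec())/8,2))
def st():
    o=manip.get_obs(); r=R.from_quat(o['ee_rot']); x=r.apply([1,0,0])
    print(round(o['clock'],2),np.round(o['position'],4),'psi',np.degrees(np.arctan2(x[1],x[0])).round(2),'z',r.apply([0,0,1]).round(3),'F',np.round(o['ft_force'],1),'w',round(o['grip_width'],3),'g',round(o['grasp_force'],1),'j',np.round(o['joint_pos'],2))
E
python3 - <<'E'
from h import *
delta([.6298,-.0417,.2],quat(177.5))
E
```

```text
shift [11.13 -6.54  0.91] turn [  0.     0.   -19.14]
```

```bash
python3 -m pendant '[[0.7,-0.4,0,0,0,-1.1,-1],[1.4,-0.8,0,0,0,-2.2,-1],[2.1,-1.25,0,0,0,-3.3,-1],[2.8,-1.65,0,0,0,-4.4,-1],[3.5,-2.05,0,0,0,-5.5,-1],[4.2,-2.45,0,0,0,-6.6,-1],[4.9,-2.9,0,0,0,-7.7,-1],[5.6,-3.3,0,0,0,-8.8,-1],[6.3,-3.7,0,0,0,-9.9,-1],[7,-4.1,0,0,0,-11,-1]]' 40; python3 - <<'E'
from h import *
st(); delta([.6298,-.0417,.2],quat(177.5))
E
```

```text
clock: 1.95
position: [0.4929, -0.2369, 0.2455]
ee_rot: [0.554, 0.832, -0.0, 0.0]
ft_force: [1.3, -0.3, 0.7]
grip_width: -0.002
grasp_force: 0.0
1.95 [ 0.4929 -0.2369  0.2455] psi 112.67 z [ 0. -0. -1.] F [ 1.3 -0.3  0.7] w -0.002 g 0.0 j [ 0.79  0.2  -0.48  1.65  0.09  1.32  0.69]
shift [2.55 4.03 0.91] turn [-0.   0.  -8.1]
```

```bash
python3 -m pendant '[[0.3,0.5,0,0,0,-1,-1],[0.6,1,0.1,0,0,-2,-1],[1,1.5,0.2,0,0,-3,-1],[1.3,2,0.3,0,0,-4,-1],[1.6,2.5,0.4,0,0,-5,-1],[1.9,3,0.5,0,0,-6,-1],[2.2,3.5,0.6,0,0,-7,-1],[2.55,4.03,0.8,0,0,-8.1,-1],[2.55,4.03,0.9,0,0,-8.1,-1],[2.55,4.03,0.9,0,0,-8.1,-1]]'; python3 - <<'E'
from h import *
st()
im,d,P,cal=cloud('wrist');np.savez('wrist',im=im,P=P);save(im,'w1.png',1.2)
print(cal['xyz'])
for r in manip.tip_of('module_press','wrist')+manip.tip_of('module','wrist')+manip.tip_of('nest','wrist'):
    u,v=np.round(r['pixel']).astype(int); print(r['p'],u,v,P[min(v,383),min(u,511)])
delta([.6298,-.0417,.085],quat(177.5))
E
```

```text
clock: 3.2
position: [0.6296, -0.044, 0.1998]
ee_rot: [0.025, 1.0, -0.0, -0.0]
ft_force: [-0.5, -0.2, -0.5]
grip_width: -0.002
grasp_force: 0.0
3.2 [ 0.6296 -0.044   0.1998] psi 177.08 z [-0.001 -0.    -1.   ] F [-0.5 -0.2 -0.5] w -0.002 g 0.0 j [ 0.53  0.46 -0.71  1.47  0.31  1.32  1.31]
[ 0.55367249 -0.04049435  0.32828884]
0.58 256 178 [ 0.63063525 -0.04236442  0.06349863]
0.58 366 118 [0.58042972 0.0818949  0.02025961]
shift [0.01 0.05 2.32] turn [-0.01  0.01 -0.05]
```

View pics/w1.png

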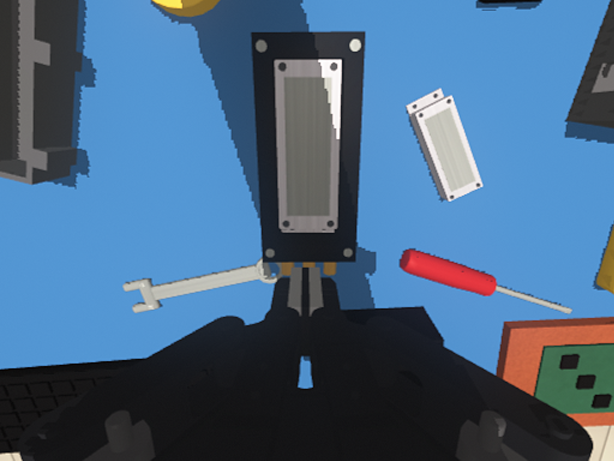

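The wrist view shows the nest pocket at (308,145) and the foot end at the bottom, (308,225). The press point measured from close by agrees with my estimate to about 1 mm, z 0.0635. Pressing now.

```bash
python3 -m pendant '[[0,0.03,0.8,0,0,0,-1],[0,0.03,1.6,0,0,0,-1],[0,0.03,2.2,0,0,0,-1],[0,0.03,2.4,0,0,0,-1],[0,0.03,2.5,0,0,0,-1],[0,0.03,2.6,0,0,0,-1],[0,0.03,2.66,0,0,0,-1],[0,0.03,2.71,0,0,0,-1],[0,0.03,2.71,0,0,0,-1],[0,0.03,2.71,0,0,0,-1]]'; python3 - <<'E'
from h import *
st()
im,d,P,cal=cloud('wrist')
l=(P[...,2]>.067)&(np.abs(P[...,0]-.545)<.06)&(np.abs(P[...,1]+.038)<.03)
print(l.sum(),P[l][:,2].max() if l.any() else 0)
E
```

```text
clock: 4.65
position: [0.6301, -0.0418, 0.065]
ee_rot: [0.024, 1.0, -0.0, 0.0]
ft_force: [-0.7, -0.6, -0.3]
grip_width: 0.001
grasp_force: 0.0
4.65 [ 0.6301 -0.0418  0.065 ] psi 177.2 z [ 0. -0. -1.] F [-0.7 -0.6 -0.3] w 0.001 g 0.0 j [ 0.49  0.59 -0.66  1.6   0.4   1.09  1.25]
18937 0.19333546259857023
```

```bash
python3 -m pendant '[[0,0,-0.8,0,0,0,-1],[0,0,-1.6,0,0,0,-1],[0,0,-2.4,0,0,0,-1],[0,0,-2.8,0,0,0,0],[0,0,-2.8,0,0,0,1],[0,0,-2.8,0,0,0,1],[0,0,-2.8,0,0,0,1],[0,0,-2.8,0,0,0,1],[0,0,-2.8,0,0,0,1],[0,0,-2.8,0,0,0,1]]'; python3 - <<'E'
from h import *
st()
for n in ['wrist','top']:
    im,d,P,cal=cloud(n)
    if n=='wrist': save(im,'w2.png',1.2)
    # candidates: within nest pocket neighbourhood, above rim
    N=np.array([.5848,-.0397]); a=np.radians(-2.7); ex=np.array([np.cos(a),np.sin(a)]);ey=np.array([-ex[1],ex[0]])
    L=np.stack([(P[...,:2]-N)@ex,(P[...,:2]-N)@ey,P[...,2]],-1)
    rim=(np.abs(L[...,0])<.1)&(np.abs(L[...,1])<.05)&(L[...,2]>.058)&(L[...,2]<.0672)
    print(n,'rim',rect(P[rim][:,:2]))
    m=(np.abs(L[...,0])<.066)&(np.abs(L[...,1])<.028)&(L[...,2]>.069)&(L[...,2]<.1)
    Q=L[m]; print(len(Q))
    if len(Q)>30:
        A=np.c_[Q[:,:2],np.ones(len(Q))]
        k=np.linalg.lstsq(A,Q[:,2],rcond=None)[0]
        for _ in range(5):
            r=np.abs(A@k-Q[:,2])<.003; k=np.linalg.lstsq(A[r],Q[r,2],rcond=None)[0]
        print('plane',k,np.degrees(np.arctan(k[:2])),r.sum(),'x',np.percentile(Q[r,0],[0.5,50,99.5]),'y',np.percentile(Q[r,1],[0.5,99.5]),'zmax',np.percentile(Q[r,2],99.5))
E
```

```text
clock: 5.95
position: [0.63, -0.0418, 0.2047]
ee_rot: [0.024, 1.0, -0.0, -0.0]
ft_force: [0.7, -0.3, -0.2]
grip_width: 0.999
grasp_force: 0.0
5.95 [ 0.63   -0.0418  0.2047] psi 177.2 z [-0. -0. -1.] F [ 0.7 -0.3 -0.2] w 0.999 g 0.0 j [ 0.52  0.46 -0.71  1.47  0.31  1.33  1.31]
wrist rim (array([584.8, -39. ]), array([ 82.3, 180.6]), 87.6)
3491
plane [-0.39074902 -0.00229968  0.06581127] [-21.34302406  -0.13176148] 3173 x [-0.05659795 -0.03521473 -0.00834178] y [-0.0244138   0.02493288] zmax 0.08824674767787916
top rim (array([584.7, -37.7]), array([ 78.8, 182. ]), 88.4)
239
plane [-0.34199721 -0.01360997  0.06730758] [-18.88054508  -0.77974562] 172 x [-0.05847799 -0.03226718 -0.00557845] y [-0.02334682  0.02442463] zmax 0.08787782212590216
```

View pics/w2.png

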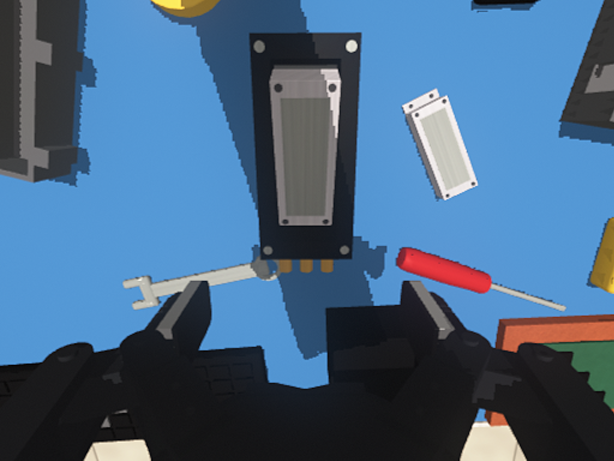

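The module is tipped: plane fit gives about 21.5°, top edge at z 0.088, raised end at the top of the picture at (308,70). Next is the pre-grasp pose, 60 mm off along the module's normal, where I'll check how far the fingertips reach at about 58 mm opening.

```bash
cat >> h.py <<'E'
N=np.array([.5848,-.0392]); a_=np.radians(-2.6)
def nest(x,y,z): return np.array([N[0]+x*np.cos(a_)-y*np.sin(a_),N[1]+x*np.sin(a_)+y*np.cos(a_),z])
E
python3 - <<'E'
from h import *
delta(nest(-.0215,.0,.139),quat(177.4,22))
E
```

```text
shift [1.34 0.01 1.32] turn [ 0.    2.75 -0.03]
```

```bash
python3 -m pendant '[[0.4,0,0.2,0,0.6,0,0.36],[0.8,0,0.4,0,1.2,0,0.36],[1.2,0,0.7,0,1.8,0,0.36],[1.34,0,1,0,2.4,0,0.36],[1.34,0,1.32,0,2.75,0,0.36],[1.34,0,1.32,0,2.75,0,0.36],[1.34,0,1.32,0,2.75,0,0.36],[1.34,0,1.32,0,2.75,0,0.36],[1.34,0,1.32,0,2.75,0,0.36],[1.34,0,1.32,0,2.75,0,0.36]]'; python3 - <<'E'
from h import *
st(); o=manip.get_obs()
im,d,P,cal=cloud('wrist'); save(im,'w3.png',1.2)
r=R.from_quat(o['ee_rot']); T=r.inv().apply(P.reshape(-1,3)-o['position']).reshape(P.shape)
m=(np.abs(T[...,0])<.014)&(np.abs(T[...,1])>.02)&(np.abs(T[...,1])<.06)&(T[...,2]<.03)&(T[...,2]>-.06)&(im.max(2)<200)
Q=T[m];print(m.sum())
for s in (-1,1):
    q=Q[Q[:,1]*s>0]; print(s,'zmax',np.percentile(q[:,2],[50,90,98,100]).round(4),'inner',np.percentile(np.abs(q[q[:,2]>-.01][:,1]),[0,2,50,100]).round(4),np.percentile(q[:,0],[0,100]))
# module end in tool frame (top face)
m=(np.abs(T[...,1])<.0235)&(T[...,2]>.05)&(T[...,2]<.063)&(np.abs(T[...,0])<.04); q=T[m]
print('top face z',np.percentile(q[:,2],[5,50,95]).round(4),'x',np.percentile(q[:,0],[0,99.5]).round(4))
b=np.abs(T[...,0]-.005)<.006; b&=(T[...,2]>.05)&(T[...,2]<.065)&(np.abs(T[...,1])<.03); print('y',np.percentile(T[b][:,1],[0.5,99.5]))
E
```

```text
clock: 7.3
position: [0.5632, -0.0386, 0.1392]
ee_rot: [0.024, 0.981, 0.005, -0.19]
ft_force: [-0.7, 0.0, 0.3]
grip_width: 0.678
grasp_force: 0.0
7.3 [ 0.5632 -0.0386  0.1392] psi 177.18 z [-0.373  0.018 -0.928] F [-0.7  0.   0.3] w 0.678 g 0.0 j [ 0.45  0.65 -0.66  1.39  0.3   1.6   1.29]
14187
-1 zmax [-0.0446 -0.0133  0.0013  0.01  ] inner [0.0287 0.0288 0.0293 0.0428] [-0.0137731   0.01367629]
1 zmax [-0.0447 -0.0134  0.0012  0.0095] inner [0.0287 0.0288 0.0292 0.0428] [-0.01394431  0.01350587]
top face z [0.0595 0.0605 0.0615] x [-0.04    0.0126]
y [-0.02467709  0.02476919]
```

View pics/w3.png

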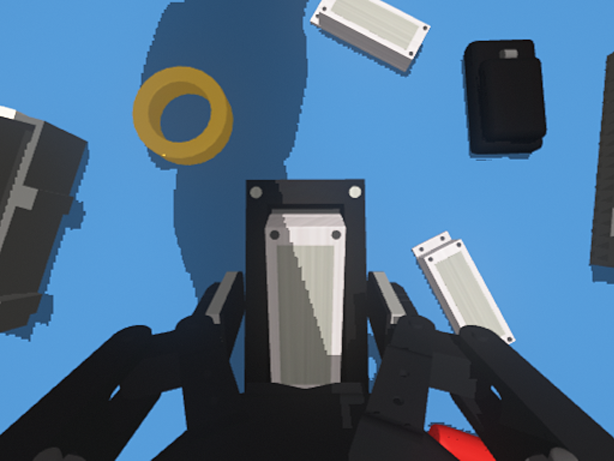

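The module lies centred between the fingers. The tips reach about 10 mm past the TCP at this opening, and the top face is 60.5 mm ahead. I'll advance 60 mm, close, then lift in the next call.

```bash
python3 -m pendant '[[0,0,0.4,0,0,0,0.36],[0,0,0.8,0,0,0,0.36],[0,0,1,0,0,0,0.36],[0,0,1.15,0,0,0,0.36],[0,0,1.21,0,0,0,0.36],[0,0,1.21,0,0,0,0.36],[0,0,1.21,0,0,0,-1],[0,0,1.21,0,0,0,-1],[0,0,1.21,0,0,0,-1],[0,0,1.21,0,0,0,-1]]' 110
```

```text
clock: 8.6
position: [0.5408, -0.0374, 0.0832]
ee_rot: [0.024, 0.981, 0.005, -0.19]
ft_force: [-0.8, -0.6, 5.9]
grip_width: 0.552
grasp_force: 112.5
```

```bash
python3 -m pendant '[[0.08,0,-0.19,0,0,0,-1],[0.15,0,-0.37,0,0,0,-1],[0.3,0,-0.74,0,0,0,-1],[0.45,0,-1.1,0,0,0,-1],[0.6,0,-1.49,0,0,0,-1],[0.75,0,-1.86,0,0,0,-1],[0.9,0,-2.23,0,0,0,-1],[0.9,0,-2.23,0,0,0,-1],[0.9,0,-2.23,0,0,0,-1],[0.9,0,-2.23,0,0,0,-1]]'; python3 - <<'E'
from h import *
st(); o=manip.get_obs()
im,d,P,cal=cloud('wrist'); save(im,'w4.png',1.2)
r=R.from_quat(o['ee_rot']); T=r.inv().apply(P.reshape(-1,3)-o['position']).reshape(P.shape)
m=(np.abs(T[...,1])<.022)&(T[...,2]>-.02)&(T[...,2]<.03)&(T[...,0]>-.13)&(T[...,0]<.03); q=T[m]
print(len(q),np.percentile(q,[0,1,50,99,100],axis=0).round(4)); q=q[q[:,2]<.01] if 0 else q
print(np.polyfit(q[:,0],q[:,2],1), P[P[...,2]>.02].shape)
c=(np.array([.4875,.2964]));print('tote?')
E
```

```text
clock: 9.85
position: [0.5401, -0.0375, 0.2021]
ee_rot: [0.024, 0.981, 0.005, -0.191]
ft_force: [0.0, -0.4, -5.4]
grip_width: 0.552
grasp_force: 113.7
9.85 [ 0.5401 -0.0375  0.2021] psi 177.2 z [-0.375  0.018 -0.927] F [ 0.  -0.4 -5.4] w 0.552 g 113.7 j [ 0.48  0.55 -0.69  1.4   0.25  1.68  1.3 ]
9077 [[-0.0526 -0.022  -0.0009]
 [-0.0497 -0.0215 -0.0002]
 [-0.0093 -0.0003  0.0013]
 [ 0.0132  0.0215  0.0281]
 [ 0.0136  0.022   0.03  ]]
[0.13616817 0.00505973] (73070, 3)
tote?
```

View pics/w4.png

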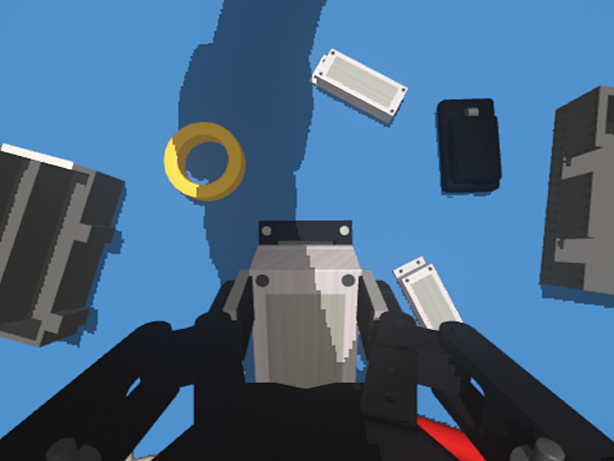

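Held firmly, top face parallel to the tool, foot end hanging away from the camera. The module's centre is 59 mm from the TCP along tool −x. On to the tote.

```bash
python3 - <<'E'
from h import *
delta([.4297,.3082,.17],quat(168.5))
E
```

```text
shift [2.12 6.8  1.55] turn [-0.21 -2.75  1.07]
```

```bash
python3 -m pendant '[[0.2,0.6,0.1,0,-0.3,0.1,-1],[0.45,1.4,0.2,0,-0.6,0.2,-1],[0.7,2.2,0.4,0,-0.9,0.4,-1],[0.95,3,0.6,-0.1,-1.2,0.5,-1],[1.2,3.8,0.8,-0.1,-1.5,0.6,-1],[1.45,4.6,1,-0.15,-1.9,0.7,-1],[1.7,5.4,1.2,-0.15,-2.2,0.85,-1],[1.95,6.2,1.4,-0.2,-2.5,0.95,-1],[2.12,6.8,1.55,-0.21,-2.75,1.07,-1],[2.12,6.8,1.55,-0.21,-2.75,1.07,-1]]'; python3 - <<'E'
from h import *
st(); o=manip.get_obs()
im,d,P,cal=cloud('wrist'); 
r=R.from_quat(o['ee_rot']); T=r.inv().apply(P.reshape(-1,3)-o['position']).reshape(P.shape)
m=(np.abs(T[...,1])<.022)&(T[...,2]>-.02)&(T[...,2]<.01)&(T[...,0]>-.13)&(T[...,0]<.03); q=T[m]
print('face',len(q),np.percentile(q,[1,50,99],axis=0).round(4),np.polyfit(q[:,0],q[:,2],1))
for n in ['wrist','top']:
    if n=='top': im,d,P,cal=cloud('top')
    m=(P[...,2]>.047)&(P[...,2]<.062)&(np.abs(P[...,0]-.4875)<.14)&(np.abs(P[...,1]-.2964)<.115)
    np.savez('t_'+n,P=P,im=im); q=P[m]; print(n,m.sum(),rect(q[:,:2]) )
    a=np.radians(-11.5); e=np.array([[np.cos(a),np.sin(a)],[-np.sin(a),np.cos(a)]]); l=(q[:,:2]-[.4875,.2964])@e.T
    print(np.percentile(l,[0.2,1,50,99,99.8],axis=0).round(4).tolist())
E
```

```text
clock: 11.15
position: [0.4274, 0.3112, 0.1705]
ee_rot: [0.097, 0.995, 0.0, -0.0]
ft_force: [-0.2, -0.3, -4.9]
grip_width: 0.545
grasp_force: 113.9
11.15 [0.4274 0.3112 0.1705] psi 168.85 z [-0.     0.001 -1.   ] F [-0.2 -0.3 -4.9] w 0.545 g 113.9 j [ 0.06  0.29 -0.89  1.78  0.24  1.19  0.48]
face 8055 [[-0.05   -0.0215  0.0002]
 [-0.0135 -0.0001  0.0016]
 [ 0.013   0.0216  0.0086]] [0.01223739 0.00203299]
wrist 3190 (array([487.2, 297.5]), array([140.5, 194.6]), 78.6)
[[-0.0978, -0.0689], [-0.0977, -0.0685], [-0.0885, -0.0014], [0.0936, 0.0706], [0.0959, 0.071]]
top 248 (array([496.8, 294.8]), array([141.2, 174.3]), 78.6)
[[-0.0772, -0.0702], [-0.0746, -0.0701], [0.0762, -0.0287], [0.0961, 0.0704], [0.0965, 0.0709]]
```

```bash
python3 -m pendant '[[-0.06,-0.03,0.4,0,0,0,-1],[-0.06,-0.03,0.8,0,0,0,-1],[-0.06,-0.03,1.2,0,0,0,-1],[-0.06,-0.03,1.6,0,0,0,-1],[-0.06,-0.03,2,0,0,0,-1],[-0.06,-0.03,2.3,0,0,0,-1],[-0.06,-0.03,2.5,0,0,0,-1],[-0.06,-0.03,2.6,0,0,0,-1],[-0.06,-0.03,2.66,0,0,0,-1],[-0.06,-0.03,2.66,0,0,0,-1]]'
```

```text
clock: 12.5
position: [0.433, 0.3065, 0.038]
ee_rot: [0.1, 0.995, 0.0, 0.001]
ft_force: [0.4, 0.6, -4.7]
grip_width: 0.549
grasp_force: 113.9
```

```bash
python3 -m pendant '[[0,0,0.02,0,0,0,-1],[0,0,0.04,0,0,0,-1],[0,0,0.04,0,0,0,-1],[0,0,0.04,0,0,0,0],[0,0,0.04,0,0,0,0.45],[0,0,0.04,0,0,0,0.45],[0,0,0.04,0,0,0,0.45],[0,0,-0.2,0,0,0,0.45],[0,0,-0.7,0,0,0,0.45],[0,0,-1.4,0,0,0,0.45]]' 40; python3 -m pendant '[[0,0,-0.6,0,0,0,0.45],[0,0,-1.2,0,0,0,0.45],[0,0,-1.8,0,0,0,0.45],[0,0,-2,0,0,0,0.45],[0,0,-2,0,0,0,0.45],[0,0,-2,0,0,0,0.45],[0,0,-2,0,0,0,0.45],[0,0,-2,0,0,0,0.45],[0,0,-2,0,0,0,0.45],[0,0,-2,0,0,0,0.45]]';  python3 - <<'E'
from h import *
st()
im,d,P,cal=cloud('wrist'); save(im,'w5.png',1.2)
m=(P[...,2]>.047)&(P[...,2]<.062)&(np.abs(P[...,0]-.4875)<.14)&(np.abs(P[...,1]-.2964)<.115)
print('tote',m.sum(),rect(P[m][:,:2]))
m=(P[...,2]>.02)&(P[...,2]<.042)&(im.min(2)>95)&(np.abs(P[...,0]-.4875)<.09)&(np.abs(P[...,1]-.2964)<.06)
print('module',m.sum(),rect(P[m][:,:2]),np.percentile(P[m][:,2],[2,50,98]))
delta([.498,-.310,.2],quat(-17.9)); delta([.498,-.310,.2],quat(75))
E
```

```text
clock: 13.75
position: [0.4323, 0.3062, 0.1088]
ee_rot: [0.1, 0.995, -0.0, -0.0]
ft_force: [0.7, 0.1, 0.3]
grip_width: 0.721
grasp_force: 0.0
clock: 15.0
position: [0.4326, 0.3064, 0.2077]
ee_rot: [0.1, 0.995, 0.0, 0.0]
ft_force: [-0.0, -0.1, 0.3]
grip_width: 0.721
grasp_force: 0.0
15.0 [0.4326 0.3064 0.2077] psi 168.53 z [ 0.001  0.    -1.   ] F [-0.  -0.1  0.3] w 0.721 g 0.0 j [ 0.08  0.26 -0.9   1.73  0.21  1.26  0.51]
tote 3934 (array([487.5, 297.7]), array([140.3, 195. ]), 78.7)
module 3213 (array([469.8, 300.5]), array([ 58.6, 163.9]), 74.1) [0.02661078 0.03493639 0.03637988]
shift [ -3.73 -11.82   0.15] turn [-1.00e-02  0.00e+00 -2.17e+01]
shift [ -3.73 -11.82   0.15] turn [1.000e-02 0.000e+00 1.169e+01]
```

View pics/w5.png

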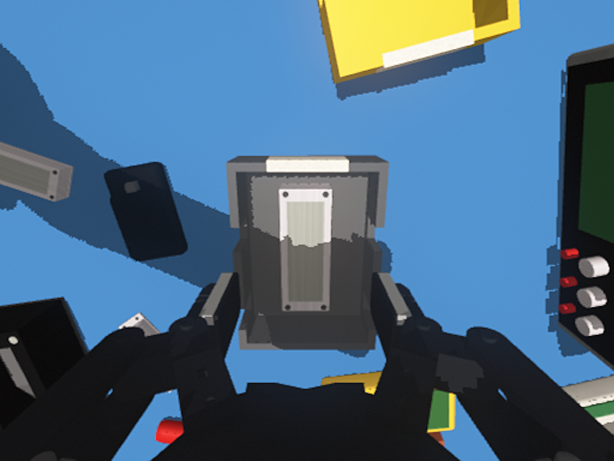

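The module lies flat in the grey tote, at (305,250) in this view, and the tote hasn't shifted. On to the tray, turning clockwise so the later end-for-end turn stays within the last joint's range.

```bash
python3 -m pendant '[[-0.2,-0.6,0,0,0,1.1,0.45],[-0.4,-1.2,-0.1,0,0,2.2,0.45],[-0.55,-1.8,-0.2,0,0,3.3,0.45],[-0.7,-2.4,-0.2,0,0,4.4,0.3],[-0.9,-3,-0.2,0,0,5.5,0],[-1.1,-3.6,-0.2,0,0,6.6,0],[-1.3,-4.2,-0.2,0,0,7.7,0],[-1.5,-4.8,-0.2,0,0,8.8,0],[-1.7,-5.4,-0.2,0,0,9.9,0],[-1.87,-6,-0.2,0,0,11,0]]'; python3 - <<'E'
from h import *
st();delta([.498,-.310,.17],quat(-17.9))
E
```

```text
clock: 16.3
position: [0.4647, -0.0073, 0.2179]
ee_rot: [0.765, 0.644, 0.0, 0.0]
ft_force: [-0.6, -0.1, -0.0]
grip_width: 0.503
grasp_force: 0.0
16.3 [ 0.4647 -0.0073  0.2179] psi 80.24 z [ 0.001  0.    -1.   ] F [-0.6 -0.1 -0. ] w 0.503 g 0.0 j [ 0.47  0.03 -0.56  1.88  0.02  1.24 -0.26]
shift [-5.85  1.68  0.96] turn [ 0.000e+00 -1.000e-02  1.227e+01]
```

```bash
python3 -m pendant '[[-0.55,0.15,0,0,0,1.2,0],[-1.1,0.3,0,0,0,2.4,0],[-1.7,0.5,0,0,0,3.6,0],[-2.3,0.65,0,0,0,4.8,0],[-2.9,0.8,0.1,0,0,6,0],[-3.5,1,0.3,0,0,7.2,0],[-4.1,1.2,0.5,0,0,8.4,0],[-4.7,1.35,0.7,0,0,9.6,0],[-5.3,1.5,0.9,0,0,10.8,0],[-5.85,1.68,0.96,0,0,12,0]]';python3 -m pendant '[[0,0,0,0,0,0.2,0],[0,0,0,0,0,0.2,0],[0,0,0,0,0,0.2,0],[0,0,0,0,0,0.2,0],[0,0,0,0,0,0.2,0],[0,0,0,0,0,0.2,0],[0,0,0,0,0,0.2,0],[0,0,0,0,0,0.2,0],[0,0,0,0,0,0.2,0],[0,0,0,0,0,0.2,0]]'; python3 - <<'E'
from h import *
st()
im,d,P,cal=cloud('wrist'); save(im,'w6.png',1.2); np.savez('w6',im=im,P=P)
m=(P[...,2]>.04)&(P[...,2]<.056)&(np.abs(P[...,0]-.498)<.12)&(np.abs(P[...,1]+.31)<.11)
print('tray',m.sum(),rect(P[m][:,:2]))
for t in ('tray_grip','tray_front'):
  for r in manip.tip_of(t,'wrist'):
    u,v=np.round(r['pixel']).astype(int); print(t,r['p'],u,v,P[v,u])
# rib points
a=np.radians(-17.9);e=np.array([[np.cos(a),np.sin(a)],[-np.sin(a),np.cos(a)]]); l=(P[m][:,:2]-[.498,-.310])@e.T
q=l[(np.abs(l[:,1])<.015)&(np.abs(l[:,0])<.07)]; print(len(q)); 
for s in np.arange(-.07,.07,.02):
    k=q[(q[:,0]>=s)&(q[:,0]<s+.02)]
    if len(k)>5: print(s.round(2),np.percentile(k[:,1],[2,98]).round(4))
print(np.percentile(l,[0.5,99.5],axis=0))
E
```

```text
clock: 17.55
position: [0.4989, -0.3096, 0.1689]
ee_rot: [0.991, -0.137, -0.0, -0.0]
ft_force: [-0.2, 0.5, 0.5]
grip_width: 0.499
grasp_force: 0.0
clock: 18.8
position: [0.4993, -0.3086, 0.1698]
ee_rot: [0.989, -0.148, 0.0, -0.0]
ft_force: [-0.3, 0.2, 0.7]
grip_width: 0.502
grasp_force: 0.0
18.8 [ 0.4993 -0.3086  0.1698] psi -17.07 z [ 0.001  0.    -1.   ] F [-0.3  0.2  0.7] w 0.502 g 0.0 j [ 0.65  0.31 -0.21  1.65  0.07  1.18 -1.44]
tray 5883 (array([ 497. , -310.7]), array([140.2, 170.8]), 72.3)
tray_grip 0.55 255 185 [ 0.49743335 -0.30900322  0.04757476]
tray_front 0.91 255 259 [ 0.4195015  -0.28522166  0.04876057]
1434
-0.07 [-0.0055  0.0039]
-0.05 [-0.0059  0.0032]
-0.03 [-0.0056  0.0035]
-0.01 [-0.0058  0.0038]
0.01 [-0.0056  0.004 ]
0.03 [-0.0054  0.0041]
0.05 [-0.0056  0.0036]
[[-0.0849506  -0.07015544]
 [ 0.08441769  0.06834446]]
```

View pics/w6.png

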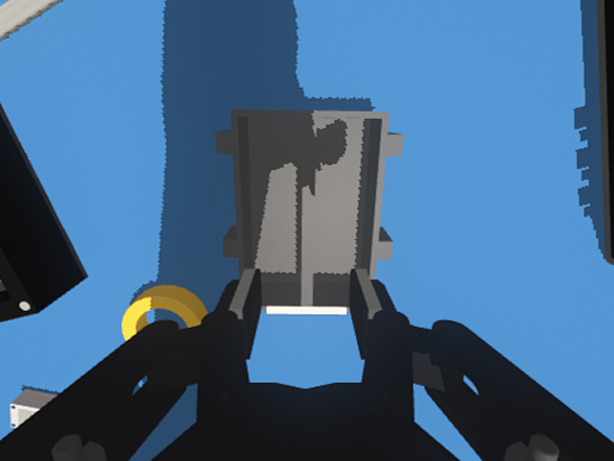

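The tray lies as expected: card at the bottom of the view (305,310), rib along (305,230). The rib's top is at z 0.048 and its centre is at (0.4975, −0.3107). Descend and grip.

```bash
python3 -m pendant '[[-0.02,0.05,0.5,0,0,0.09,0],[-0.02,0.05,1,0,0,0.09,0],[-0.02,0.05,1.6,0,0,0.09,0],[-0.02,0.05,2.2,0,0,0.09,0],[-0.02,0.05,2.5,0,0,0.09,0],[-0.02,0.05,2.7,0,0,0.09,0],[-0.02,0.05,2.76,0,0,0.09,0],[-0.02,0.05,2.76,0,0,0.09,-1],[-0.02,0.05,2.76,0,0,0.09,-1],[-0.02,0.05,2.76,0,0,0.09,-1]]' 80; python3 -m pendant '[[0,0,0,0,0,0,-1],[0,0,0,0,0,0,-1],[0,0,0,0,0,0,-1],[0,0,-0.1,0,0,0,-1],[0,0,-0.4,0,0,0,-1],[0,0,-1,0,0,0,-1],[0,0,-1.8,0,0,0,-1],[0,0,-2.6,0,0,0,-1],[0,0,-3.2,0,0,0,-1],[0,0,-3.2,0,0,0,-1]]'; python3 - <<'E'
from h import *
st(); o=manip.get_obs()
im,d,P,cal=cloud('wrist'); r=R.from_quat(o['ee_rot']); T=r.inv().apply(P.reshape(-1,3)-o['position']).reshape(P.shape)
m=(np.abs(T[...,1])<.08)&(T[...,2]>-.024)&(T[...,2]<-.008)&(T[...,0]>-.1)&(T[...,0]<.1)&(np.abs(T[...,0])>.03)
q=T[m]; print('rim tool frame',rect(q[:,:2]),np.percentile(q,[0.5,50,99.5],axis=0).round(4), np.linalg.lstsq(np.c_[q[:,:2],np.ones(len(q))],q[:,2],rcond=None)[0])
E
```

```text
clock: 20.2
position: [0.4983, -0.311, 0.0328]
ee_rot: [0.988, -0.155, 0.001, 0.0]
ft_force: [-1.3, 1.4, 6.9]
grip_width: 0.104
grasp_force: 79.1
clock: 21.45
position: [0.4988, -0.3113, 0.195]
ee_rot: [0.988, -0.155, 0.003, 0.001]
ft_force: [0.1, 0.2, -2.4]
grip_width: 0.108
grasp_force: 78.1
21.45 [ 0.4988 -0.3113  0.195 ] psi -17.8 z [ 0.005 -0.003 -1.   ] F [ 0.1  0.2 -2.4] w 0.108 g 78.1 j [ 0.66  0.29 -0.21  1.63  0.06  1.23 -1.45]
rim tool frame (array([24.4,  0.5]), array([141.4, 119.5]), 89.7) [[-0.0323 -0.069  -0.0164]
 [ 0.065   0.0001 -0.0148]
 [ 0.084   0.0695 -0.0083]] [-0.01006817  0.0007035  -0.01381306]
```

```bash
python3 -m pendant '[[-0.1,-0.4,0,0,0,-0.8,-1],[-0.3,-1,0,0,0,-2,-1],[-0.5,-1.6,0,0,0,-3.2,-1],[-0.7,-2.2,0,0,0,-4.4,-1],[-0.9,-2.8,0,0,0,-5.6,-1],[-1.1,-3.4,0,0,0,-6.8,-1],[-1.3,-4,0,0,0,-8,-1],[-1.5,-4.6,0,0,0,-9.2,-1],[-1.7,-5.2,0,0,0,-10.4,-1],[-1.86,-5.8,0,0,0,-11.6,-1]]'; python3 - <<'E'
from h import *
st();delta([.488,.2975,.17],quat(168.6))
E
```

```text
clock: 22.75
position: [0.4966, -0.0052, 0.1903]
ee_rot: [0.792, 0.611, -0.001, -0.001]
ft_force: [-0.0, -0.3, -2.2]
grip_width: 0.101
grasp_force: 78.1
22.75 [ 0.4966 -0.0052  0.1903] psi 75.33 z [-0.002  0.    -1.   ] F [-0.  -0.3 -2.2] w 0.101 g 78.1 j [ 0.46  0.13 -0.58  1.84  0.08  1.19 -0.4 ]
shift [ 5.81 -1.7   0.41] turn [-1.000e-02 -1.000e-02 -1.166e+01]
```

```bash
python3 -m pendant '[[0.6,-0.2,0,0,0,-1.2,-1],[1.2,-0.4,0,0,0,-2.4,-1],[1.8,-0.55,0.1,0,0,-3.6,-1],[2.4,-0.7,0.1,0,0,-4.8,-1],[3,-0.9,0.2,0,0,-6,-1],[3.6,-1.05,0.2,0,0,-7.2,-1],[4.2,-1.2,0.3,0,0,-8.4,-1],[4.8,-1.4,0.3,0,0,-9.6,-1],[5.4,-1.6,0.4,0,0,-10.8,-1],[5.81,-1.7,0.4,0,0,-11.66,-1]]';python3 -m pendant '[[0,0,0,0,0,0,-1],[0,0,0,0,0,0,-1],[0,0,0,0,0,0,-1],[0,0,0,0,0,0,-1],[0,0,0,0,0,0,-1],[0,0,0,0,0,0,-1],[0,0,0,0,0,0,-1],[0,0,0,0,0,0,-1],[0,0,0,0,0,0,-1],[0,0,0,0,0,0,-1]]'; python3 - <<'E'
from h import *
st();delta([.488,.2975,.079],quat(168.6)); o=manip.get_obs()
for n in ('wrist','top'):
    im,d,P,cal=cloud(n); r=R.from_quat(o['ee_rot']); T=r.inv().apply(P.reshape(-1,3)-o['position']).reshape(P.shape)
    m=(np.abs(T[...,1])<.08)&(T[...,2]>-.024)&(T[...,2]<-.008)&(np.abs(T[...,0])<.1)&(np.abs(T[...,0])>.03); print(n,'tray',m.sum(),rect(T[m][:,:2]),np.percentile(T[m],[0.5,50,99.5],axis=0).round(4).tolist())
    m=(P[...,2]>.047)&(P[...,2]<.062)&(np.abs(P[...,0]-.4875)<.13)&(np.abs(P[...,1]-.2964)<.11); print('tote',m.sum(),rect(P[m][:,:2]))
E
```

```text
clock: 24.0
position: [0.4893, 0.2975, 0.17]
ee_rot: [0.099, 0.995, -0.0, -0.001]
ft_force: [0.2, -0.4, -2.9]
grip_width: 0.104
grasp_force: 78.1
clock: 25.25
position: [0.4907, 0.2965, 0.1718]
ee_rot: [0.102, 0.995, 0.0, 0.0]
ft_force: [-0.5, -1.1, -3.0]
grip_width: 0.104
grasp_force: 78.2
25.25 [0.4907 0.2965 0.1718] psi 168.29 z [ 0.001  0.    -1.   ] F [-0.5 -1.1 -3. ] w 0.104 g 78.2 j [ 0.11  0.41 -0.91  1.66  0.34  1.24  0.49]
shift [0.06 0.01 1.86] turn [ 0.    0.01 -0.04]
wrist tray 13405 (array([22.3,  0.1]), array([140.9, 120. ]), 89.8) [[-0.0346, -0.0692, -0.0166], [0.0637, -0.0001, -0.0148], [0.0822, 0.0693, -0.0083]]
tote 2041 (array([397.4, 315.8]), array([140.6,  11.1]), 78.3)
top tray 159 (array([-2. , -2.9]), array([182.2, 121.9]), 9.3) [[-0.0883, -0.0696, -0.0199], [-0.08, -0.0082, -0.0146], [0.0813, 0.0601, -0.0084]]
tote 65 (array([476.8, 283.7]), array([ 61.7, 232.4]), 47.9)
```

```bash
python3 -m pendant '[[0.1,0.01,0,0,0,-0.04,-1],[0.1,0.01,0.3,0,0,-0.04,-1],[0.1,0.01,0.6,0,0,-0.04,-1],[0.1,0.01,0.9,0,0,-0.04,-1],[0.1,0.01,1.2,0,0,-0.04,-1],[0.1,0.01,1.4,0,0,-0.04,-1],[0.1,0.01,1.55,0,0,-0.04,-1],[0.1,0.01,1.65,0,0,-0.04,-1],[0.1,0.01,1.65,0,0,-0.04,-1],[0.1,0.01,1.65,0,0,-0.04,-1]]'; python3 - <<'E'
from h import *
st(); o=manip.get_obs()
im,d,P,cal=cloud('wrist'); save(im,'w7.png',1.2); r=R.from_quat(o['ee_rot'])
a=np.radians(-11.4);e=np.array([[np.cos(a),np.sin(a)],[-np.sin(a),np.cos(a)]]); l=np.dstack([(P[...,:2]-[.4875,.2975])@e.T,P[...,2]])
for lo,hi,nm in ((.046,.06,'tote'),(.09,.115,'tray')):
    m=(l[...,2]>lo)&(l[...,2]<hi)&(np.abs(l[...,0])<.115)&(np.abs(l[...,1])<.085)&((l[...,0]<-.035)); print(nm,m.sum(),np.percentile(l[m],[0.3,50,99.7],axis=0).round(4).tolist())
E
```

```text
clock: 26.6
position: [0.4862, 0.2981, 0.0897]
ee_rot: [0.099, 0.995, 0.0, 0.001]
ft_force: [0.3, -0.3, -3.2]
grip_width: 0.102
grasp_force: 78.4
26.6 [0.4862 0.2981 0.0897] psi 168.61 z [ 0.001  0.    -1.   ] F [ 0.3 -0.3 -3.2] w 0.102 g 78.4 j [ 0.07  0.5  -0.87  1.75  0.42  1.09  0.43]
tote 6949 [[-0.0975, -0.0696, 0.0488], [-0.0897, -0.0031, 0.0554], [-0.0356, 0.0691, 0.06]]
tray 14071 [[-0.0836, -0.0692, 0.0903], [-0.0657, 0.0002, 0.1044], [-0.0353, 0.0698, 0.1062]]
```

View pics/w7.png

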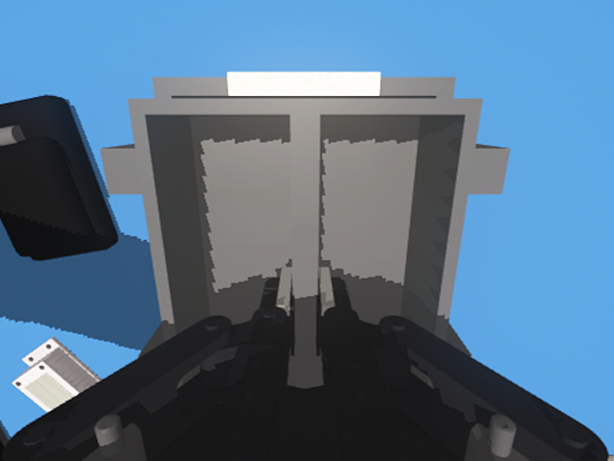

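The tray is centred over the tote within about 0.5 mm (tray edge at −83.6 of −84 mm, y symmetric), and the plain end is over the tote's card at the top (305,85). Lower and release.

```bash
python3 -m pendant '[[0,0,0.06,0,0,0,-1],[0,0,0.12,0,0,0,-1],[0,0,0.17,0,0,0,-1],[0,0,0.2,0,0,0,-1],[0,0,0.22,0,0,0,-1],[0,0,0.24,0,0,0,-1],[0,0,0.24,0,0,0,-1],[0,0,0.24,0,0,0,-1],[0,0,0.24,0,0,0,-1],[0,0,0.24,0,0,0,-1]]'
```

```text
clock: 27.9
position: [0.4861, 0.298, 0.0778]
ee_rot: [0.099, 0.995, 0.0, 0.001]
ft_force: [-3.0, -2.9, 5.2]
grip_width: 0.104
grasp_force: 79.5
```

Contact is at the expected height with about 8 N of push. Release and withdraw.

```bash
python3 -m pendant '[[0,0,0,0,0,0,-0.6],[0,0,0,0,0,0,-0.3],[0,0,0,0,0,0,0],[0,0,0,0,0,0,0],[0,0,0,0,0,0,0],[0,0,-0.3,0,0,0,0],[0,0,-0.8,0,0,0,0],[0,0,-1.4,0,0,0,0],[0,0,-2,0,0,0,0],[0,0,-2.4,0,0,0,0]]' 30; python3 -m pendant '[[0.2,0,-0.2,0,0,0,0],[0.2,0,-0.5,0,0,0,0],[0.2,0,-0.8,0,0,0,0],[0.2,0,-0.8,0,0,0,0],[0.2,0,-0.8,0,0,0,0],[0.2,0,-0.8,0,0,0,0],[0.2,0,-0.8,0,0,0,0],[0.2,0,-0.8,0,0,0,0],[0.2,0,-0.8,0,0,0,0],[0.2,0,-0.8,0,0,0,0]]'; python3 - <<'E'
from h import *
st()
im,d,P,cal=cloud('wrist'); save(im,'w8.png',1.2)
a=np.radians(-11.4);e=np.array([[np.cos(a),np.sin(a)],[-np.sin(a),np.cos(a)]]); l=np.dstack([(P[...,:2]-[.4875,.2975])@e.T,P[...,2]])
for lo,hi,nm in ((.048,.06,'tote'),(.085,.1,'tray')):
    m=(l[...,2]>lo)&(l[...,2]<hi)&(np.abs(l[...,0])<.115)&(np.abs(l[...,1])<.085); q=l[m]; print(nm,m.sum(),rect(P[m][:,:2]),np.percentile(q,[0.3,50,99.7],axis=0).round(4).tolist(),np.linalg.lstsq(np.c_[q[:,:2],np.ones(len(q))],q[:,2],rcond=None)[0].round(4))
E
```

```text
clock: 29.15
position: [0.4862, 0.2984, 0.1997]
ee_rot: [0.099, 0.995, 0.001, 0.001]
ft_force: [1.3, -0.2, 0.5]
grip_width: 0.498
grasp_force: 0.0
clock: 30.4
position: [0.4761, 0.3, 0.2373]
ee_rot: [0.099, 0.995, 0.0, 0.0]
ft_force: [0.4, -0.2, 0.0]
grip_width: 0.497
grasp_force: 0.0
30.4 [0.4761 0.3    0.2373] psi 168.61 z [ 0.001  0.    -1.   ] F [ 0.4 -0.2  0. ] w 0.497 g 0.0 j [ 0.14  0.34 -0.95  1.6   0.28  1.35  0.52]
tote 10882 (array([479.5, 299.3]), array([140.6, 177.9]), 78.8) [[-0.097, -0.0694, 0.048], [-0.0161, -0.0021, 0.0492], [0.0801, 0.0698, 0.0594]] [-0.0161 -0.0006  0.05  ]
tray 4933 (array([489.6, 297.8]), array([140.3, 170.5]), 78.7) [[-0.0833, -0.0688, 0.0851], [-0.0191, 0.0002, 0.0928], [0.0866, 0.0701, 0.0947]] [-0.0044  0.0006  0.0924]
```

View pics/w8.png

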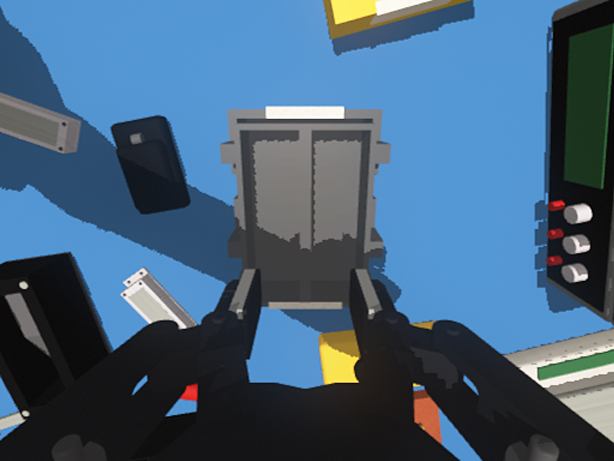

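The tray sits level with its rim at z 0.093, which puts the underside at 45 mm. It is centred within about 1 mm, its ribs are on the tote's rim and its card is opposite the tote's. The arm is clear, so I'm handing in.

```bash
python3 -c "
from workcell import manip
print(manip.hand_in())"
```

```text
the job is handed in; nothing more can be done
None
```

I tipped the module in the nest, laid it flat in the grey tote and set the tray end for end on the tote's rim (level, within about 1 mm of centre), then handed the job in after about 30 s of robot time; no verdict was returned.

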